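# Put the display shoes back on their own boxes

### The job

The four toddler's shoes on the counter all stand on the wrong shoe boxes: swap them round, using the empty mat as a spare place, until each shoe stands on the box of its own size, the smallest shoe on the smallest box and so on up to the largest on the largest. Stand each one upright in the middle of its box and in line with it lengthwise (the toe may point to either end). Never tip a shoe over, and leave the spray bottle where it stands.

Things in the scene. Friction and masses are not known exactly. Their poses are not given: they have to be found in the camera images.
- shoe1: The smallest of four loose brown toddler's shoes of one model with pale soles: 90 mm long, 42 mm wide, about 60 g, rigid. Origin at the middle of the underside of the sole; x points to the toe, z up. The sides are parallel and upright over the middle, there 38 mm high above the origin (closed instep: a good place to pinch across the width, at the origin); the hollow heel collar behind is 44 mm high.
- shoe2: The second smallest of four loose brown toddler's shoes of one model with pale soles: 110 mm long, 48 mm wide, about 80 g, rigid. Origin at the middle of the underside of the sole; x points to the toe, z up. The sides are parallel and upright over the middle, there 40 mm high above the origin (closed instep: a good place to pinch across the width, at the origin); the hollow heel collar behind is 49 mm high.
- shoe3: The second largest of four loose brown toddler's shoes of one model with pale soles: 130 mm long, 54 mm wide, about 100 g, rigid. Origin at the middle of the underside of the sole; x points to the toe, z up. The sides are parallel and upright over the middle, there 42 mm high above the origin (closed instep: a good place to pinch across the width, at the origin); the hollow heel collar behind is 54 mm high.
- shoe4: The largest of four loose brown toddler's shoes of one model with pale soles: 150 mm long, 60 mm wide, about 130 g, rigid. Origin at the middle of the underside of the sole; x points to the toe, z up. The sides are parallel and upright over the middle, there 45 mm high above the origin (closed instep: a good place to pinch across the width, at the origin); the hollow heel collar behind is 59 mm high.
- box1: The smallest of four closed grey cardboard shoe boxes used as display plinths, fixed to the counter: 105 mm long (x), 64 mm wide (y), 50 mm high, flat top. Origin at the centre of its underside, so its top is at z = 50 mm. Place of the smallest shoe; at the start another shoe stands on it.
- box2: The second smallest of four closed grey cardboard shoe boxes used as display plinths, fixed to the counter: 130 mm long (x), 72 mm wide (y), 50 mm high, flat top. Origin at the centre of its underside, so its top is at z = 50 mm. Place of the second smallest shoe; at the start another shoe stands on it.
- box3: The second largest of four closed grey cardboard shoe boxes used as display plinths, fixed to the counter: 155 mm long (x), 80 mm wide (y), 50 mm high, flat top. Origin at the centre of its underside, so its top is at z = 50 mm. Place of the second largest shoe; at the start another shoe stands on it.
- box4: The largest of four closed grey cardboard shoe boxes used as display plinths, fixed to the counter: 180 mm long (x), 88 mm wide (y), 50 mm high, flat top. Origin at the centre of its underside, so its top is at z = 50 mm. Place of the largest shoe; at the start another shoe stands on it.
- mat: Free spot: a black rubber mat, 180 mm long (x) by 90 mm wide (y), 4 mm thick, fixed on the counter, empty at the start. Origin at the centre of its underside. A shoe may be parked here.
- spray: Bystander: white spray bottle, 44 mm across and 130 mm tall, loose, standing beyond the boxes. Origin at the centre of its underside, z up. To be left alone.
Mind the look-alikes: they are no part of the job. Leave any blue or yellow look-alike of the box3 alone. What is shaped like the shoe2 but green or yellow is not meant.

How it is judged:
By the outcome, as a careful person would: the job done as asked, in the order asked, and still so for the second after the job is handed in, with the robot touching nothing.
It also fails if it takes over 144 s, if anything falls off the work surface, if the arm or the gripper's body presses on something with over 40 N, if the wrist force passes 120 N, or if a joint passes its speed limit or range.

### The arm

A 6-joint arm with a two-finger parallel gripper is mounted at the origin on the work surface. World frame = base frame: x ahead of the robot, y to its left, z up, the work surface at z = 0. Lengths are in mm, angles in rad, forces in N, time in s.
With the tool pointing down it reaches from about 350 to 775 mm from the base axis. Payload 7.3 kg.
Tool frame: the origin (TCP) lies on the front face of the gripper's body, between the roots of the fingers; the fingertips stand 66 mm ahead of it and the grasp point (between the pads) lies 47 mm ahead of it (bot.tip_extent is the distance from the TCP to the fingertips, in mm); z points along the fingers, y is the line along which they close (so a half turn about z gives the same grasp; the last joint's range is limited). The gripper opens to 92 mm and grips with 3 to 60 N. Pads are 19 mm wide; open, the fingers measure 130 mm over their backs; the gripper's body (75 mm by 190 mm) begins 47 mm behind the grasp point.
Start: joints at [-1.406, 0.342, 1.524, -0, 1.275, -0.146], TCP at [160.577, -499.854, 292.241] pointing down, gripper open.
Joint ranges: [-2.53, 2.53], [-0.77, 2.02], [0.04, 2.7], [-1, 4.14], [0.28, 2.66], [-3.11, 3.11]. Speed limits (rad/s): [2.57, 2.57, 3.14, 3.14, 3.14, 3.14].

### API

Orientations are given as [roll, pitch, yaw] about the fixed x, y, z axes, in that order (R = Rz(yaw) Ry(pitch) Rx(roll)).
In Python, from plant import readout, viewer, order, bot gives the robot as it stands.
- The arm moves only by the shell command python3 -m creep 'ROWS'. ROWS is text: rows parted by semicolons, each of 7 numbers parted by spaces: the shift along the world's x, y, z in m, then the turn, a rotation vector about the world's x, y, z in rad, then the opening in per cent of the stroke, from 0 (shut) to 100 (fully open). A call has 1 to 8 rows; each row shifts and turns the commanded pose from where the row before left it; what a row does not reach is not made up. A row lasts 1/12 s, in which the tool goes at most 41.7 mm and 7.16 degrees, less where a joint would pass 70% of its speed; a pose out of reach is approached as far as the arm can. A call is refused whole if a number of a shift passes 0.0417 or a number of a turn 0.125, either way. A call with a gripper value outside its range is refused whole. The fingers move at their own pace and stop on an object; the grip force is fixed at half the most. Time passes only in rows, so rows that do not move let the fingers close. It gives the time, the measured TCP pose, the force, the opening and the grip force at its end, in the units of the state.
- readout.get_obs(): the state, without advancing time (a new reading comes with each control period).
- viewer.capture(name): name is "scene" or "side" or "wrist"; returns the picture (400x640x3 uint8, red, green, blue); there is no depth.
- viewer.camera_info(name): a dict with "fx", "fy", "cx", "cy" (pixels), "origin" and "rotation" of the camera in the world. Camera axes: x right, y up, looking along -z (the intrinsics and any distortion apply to the point x, -y, -z); pixel columns grow to the right and rows downward; lengths in mm; the calibration is good to about 2 mm. A picture is of the moment at which its call begins: read the wrist's pose just before it. camera_info takes no time and is no camera call; for the wrist camera it gives the pose at the moment of the call.
- order.close_job(): hands the job in; it is judged then, once.
The state is a dict: "time": time; "joint_positions": joint angles; "dq": joint speeds; "tau": joint torques, N m; "tool_pos": TCP position; "tcp_rot": TCP orientation; "contact_force": force on the tool from outside, world axes, zero at the start; "moment": the same for the moment, N m; "grip_width": finger opening in mm; "finger_force": force on a finger pad.
Only numpy, scipy, OpenCV 4.12 (cv2) and the standard library are available. Lean on these libraries where they do the work, as an engineer would, in place of code of your own. Each camera call takes 0.05 s, during which the arm holds its last target. There are 200 camera calls.

## Working session

There is one attempt and no reset: what is moved stays moved. The work goes in short steps, Python scripts to look and compute and a shell command to move; the robot and the scene stay as the last step left them, time stands still between calls to the robot, and variables do not carry over. Pictures are saved under pics/ and viewed, at most 16 in all, crops included, and the job is handed in when it is done.

```bash
mkdir -p pics
python3 - <<'E'
from plant import readout, viewer
import cv2
print(readout.get_obs())
for n in ["scene","side","wrist"]:
    print(n,viewer.camera_info(n))
    cv2.imwrite(f"pics/{n}0.png",viewer.capture(n)[:,:,::-1])
E
```

```text
{'time': 0.0, 'joint_positions': array([-1.40598474e+00,  3.42717314e-01,  1.52503576e+00,  1.37697639e-05,
        1.27537580e+00, -1.46044090e-01]), 'dq': array([-8.74420487e-04,  1.18135164e-03,  2.80223580e-04,  1.45026676e-04,
       -2.01174654e-05, -1.59491145e-03]), 'tau': array([-2.58668239e-03, -4.31252074e+01, -2.44219744e+01,  7.16147362e-02,
        5.62680303e-02, -1.35671116e-04]), 'tool_pos': array([ 160.53463603, -499.52891135,  291.54114434]), 'tcp_rot': array([-3.14007470e+00, -2.36586619e-04,  3.10851483e-01]), 'contact_force': array([ 0.47108625, -0.25912526,  0.46286759]), 'moment': array([-0.0023979 , -0.01941088,  0.0297156 ]), 'finger_force': 0.0, 'grip_width': 91.4266659267562}
scene {'fx': 490.5335947317043, 'fy': 490.5335947317043, 'cx': 325.82961644810973, 'cy': 197.84850147038082, 'origin': array([1339.7095147 ,  -24.0349392 , 1226.37967144]), 'rotation': array([0.61273292, 0.01261366, 1.4261459 ])}
side {'fx': 438.1687835532165, 'fy': 438.1687835532165, 'cx': 320.48812771277085, 'cy': 194.57177947218122, 'origin': array([-113.29348136,  720.96524318,  816.42849739]), 'rotation': array([ 8.87111481e-01,  5.01299102e-04, -2.36304801e+00])}
wrist {'fx': 337.88316341468993, 'fy': 337.88316341468993, 'cx': 325.0046233709816, 'cy': 196.64944925282813, 'origin': array([ 233.22141863, -477.17990235,  383.63502193]), 'rotation': array([-0.28839293,  0.00156943, -1.25959989])}
```

View pics/scene0.png

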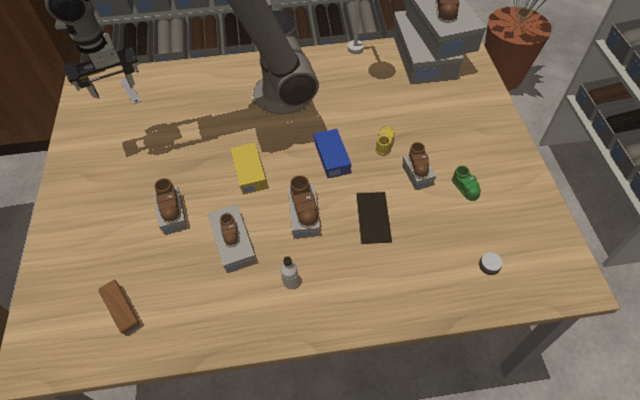

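View pics/side0.png

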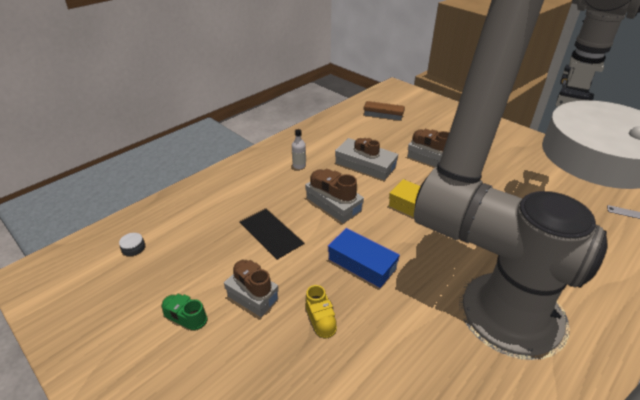

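The scene shows, left to right (scene px): box2 with shoe3 (170,205), box4 with shoe1 (232,237), box3 with shoe4 (304,208), the mat (374,217) and box1 with shoe2 (420,165). The spray is at (290,272). I'll zoom in to get the corners.

Run:
```python
import cv2
a=cv2.imread("pics/scene0.png")
cv2.imwrite("pics/z1.png",cv2.resize(a[160:280,140:330],None,fx=4,fy=4,interpolation=cv2.INTER_CUBIC))
cv2.imwrite("pics/z2.png",cv2.resize(a[130:250,340:500],None,fx=4,fy=4,interpolation=cv2.INTER_CUBIC))
```

```text
(no output)
```

View pics/z1.png

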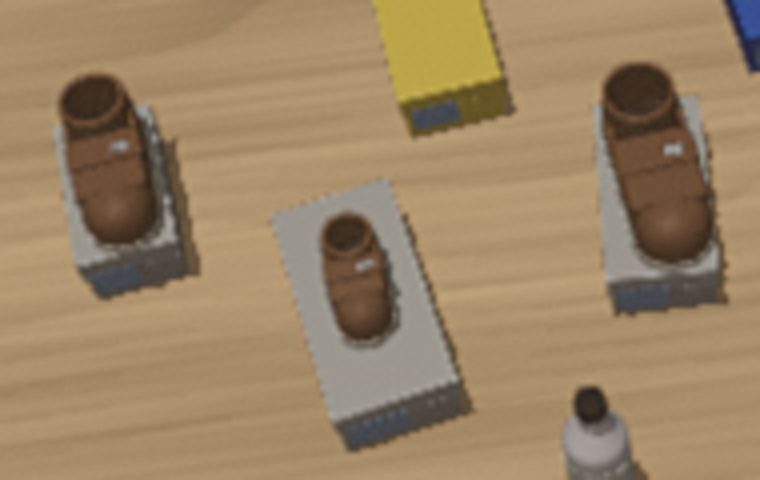

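View pics/z2.png

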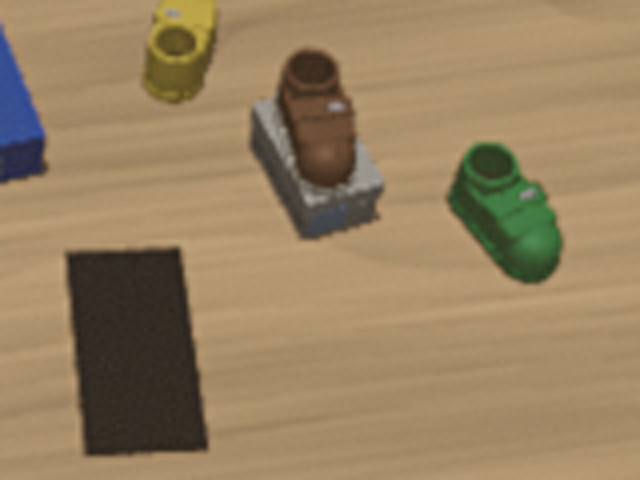

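Corners are clear in the zooms. The scene has box4 fully visible, box2 and box3 mostly, and box1 with three corners (255,103), (382,185), (303,206) in z2. Next I fit the poses.

```bash
cat > h.py <<'E'
import numpy as np
from scipy.spatial.transform import Rotation as R
from scipy.optimize import least_squares
def rays(ci,px):
    px=np.atleast_2d(px).astype(float)
    d=np.c_[(px[:,0]-ci['cx'])/ci['fx'],-(px[:,1]-ci['cy'])/ci['fy'],-np.ones(len(px))]
    return R.from_euler('xyz',ci['rotation']).apply(d)
def onplane(ci,px,z):
    d=rays(ci,px); o=np.array(ci['origin']); return (o+d*((z-o[2])/d[:,2])[:,None])[:,:2]
def fit(pts,loc):
    pts=np.array(pts);loc=np.array(loc,float)
    def f(p):
        c,s=np.cos(p[2]),np.sin(p[2]); return (loc@np.array([[c,s],[-s,c]])+p[:2]-pts).ravel()
    r=least_squares(f,[*pts.mean(0),0],loss='soft_l1',f_scale=4); return r.x,np.abs(f(r.x)).round(1)
E
python3 - <<'E'
from plant import viewer
from h import *
ci=viewer.camera_info("scene")
F=lambda L,W,c:[(x*L/2,y*W/2) for x,y in c]
A=[(-1,-1),(-1,1),(1,1),(1,-1)]
T={'box2':((140,160),130,72,50,[(57,130),(150,105),(186,245),(82,268)],A),
'box4':((140,160),180,88,50,[(275,217),(388,180),(460,380),(338,420)],A),
'box3':((140,160),155,80,50,[(597,105),(697,97),(718,270),(608,280)],A),
'box1':((340,130),105,64,50,[(255,103),(382,185),(303,206)],[A[0],A[2],A[3]]),
'mat':((340,130),180,90,4,[(67,252),(180,247),(206,448),(86,454)],A)}
for k,(o,L,W,z,px,c) in T.items():
    p=onplane(ci,(np.array(px)-1.5)/4+o,z); print(k,*[np.round(v,3) for v in fit(p,F(L,W,c))])
# rough shoe centers: instep
for n,o,p,z in [('s3',(140,160),(112,165),42),('s1',(140,160),(357,280),38),('s4',(140,160),(655,175),45),('s2',(340,130),(320,118),40)]:
    print(n,onplane(ci,np.array(p)/4+o,50+z))
print('spray',onplane(ci,np.array((590,390))/4+(140,160),130))
E
```

```text
box2 [ 4.77869e+02 -3.74271e+02  1.93000e-01] [0.6 0.4 0.4 2.3 2.9 1.9 2.6 0.2]
box4 [ 5.99302e+02 -1.99993e+02  2.35000e-01] [1.3 2.2 1.8 1.6 0.5 1.6 2.9 1.1]
box3 [ 5.37599e+02  1.19000e+01 -4.50000e-02] [0.6 2.3 1.1 2.8 0.9 1.1 0.9 1.4]
box1 [4.42983e+02 3.79913e+02 1.30000e-01] [1.  1.1 1.5 0.4 0.4 0.6]
mat [ 5.74708e+02  2.13763e+02 -1.05000e-01] [1.5 1.6 0.7 1.5 1.8 2.  0.5 1.9]
s3 [[ 491.83972085 -365.959313  ]]
s1 [[ 611.26551699 -197.91782596]]
s4 [[561.06717219  12.53420489]]
s2 [[451.50486542 375.17243075]]
spray [[742.00987845 -48.56052947]]
```

```bash
python3 -m creep '.0275 .011 0 0 0 -.012 100;.0275 .011 0 0 0 -.012 100;.0275 .011 0 0 0 -.012 100;.0275 .011 0 0 0 -.012 100;.0275 .011 0 0 0 -.012 100;.0275 .011 0 0 0 -.012 100;.0275 .011 0 0 0 -.012 100;.0275 .011 0 0 0 -.012 100'
python3 -m creep '.0275 .011 0 0 0 -.012 100;.0275 .011 0 0 0 -.012 100;.0275 .011 0 0 0 -.012 100;.0275 .011 0 0 0 -.012 100;0 0 0 0 0 0 100;0 0 0 0 0 0 100;0 0 0 0 0 0 100'
cat >> h.py <<'E'
import cv2,pickle
from plant import viewer,readout
def snap(n):
    o=readout.get_obs(); ci=viewer.camera_info("wrist"); a=viewer.capture("wrist")[:,:,::-1]
    cv2.imwrite(f"pics/{n}.png",a); pickle.dump(ci,open(f"pics/{n}.pkl","wb"))
    print(n,o['time'],o['tool_pos'].round(1),o['tcp_rot'].round(3),o['grip_width'],o['finger_force'],o['contact_force'].round(1))
E
python3 -c "from h import *;snap('w3')"
python3 -m creep '.015 .021 0 0 0 0 100;.015 .021 0 0 0 0 100;.015 .021 0 0 0 0 100;.015 .021 0 0 0 0 100;.015 .021 0 0 0 0 100;.015 .021 0 0 0 0 100;.015 .021 0 0 0 0 100;.015 .021 0 0 0 0 100'
python3 -m creep '0 0 0 0 0 0 100;0 0 0 0 0 0 100;0 0 0 0 0 0 100'
python3 -c "from h import *;snap('w1')"
```

```text
time: 0.82
tool_pos: [381.8, -411.0, 292.0]
tcp_rot: [-3.141, 0.0, 0.214]
contact_force: [0.1, -0.6, -0.1]
grip_width: 91.9
finger_force: 0.0
time: 1.4
tool_pos: [490.1, -367.9, 291.7]
tcp_rot: [-3.141, 0.001, 0.167]
contact_force: [-0.3, -1.0, -0.1]
grip_width: 91.5
finger_force: 0.0
w3 1.4 [ 490.1 -367.9  291.7] [-3.141e+00  1.000e-03  1.670e-01] 91.5171651943412 0.0 [-0.3 -1.  -0.1]
time: 2.12
tool_pos: [610.3, -200.1, 292.5]
tcp_rot: [3.141, 0.0, 0.165]
contact_force: [0.7, -0.3, 0.4]
grip_width: 91.8
finger_force: 0.0
time: 2.37
tool_pos: [609.8, -201.0, 292.3]
tcp_rot: [3.141, 0.001, 0.166]
contact_force: [-0.3, -0.2, -0.4]
grip_width: 91.6
finger_force: 0.0
w1 2.3667 [ 609.8 -201.   292.3] [3.141e+00 1.000e-03 1.660e-01] 91.62797171221405 0.0 [-0.3 -0.2 -0.4]
```

View pics/w1.png

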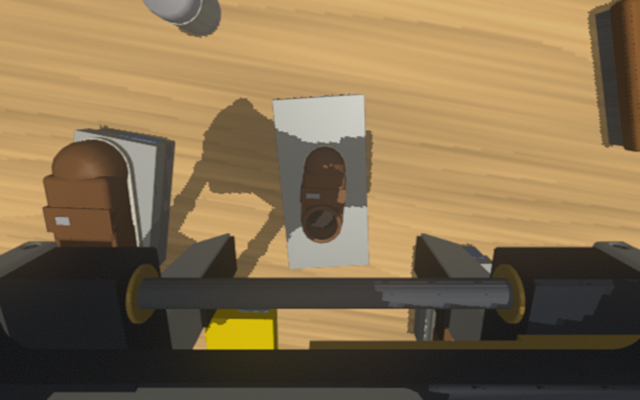

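View pics/w3.png

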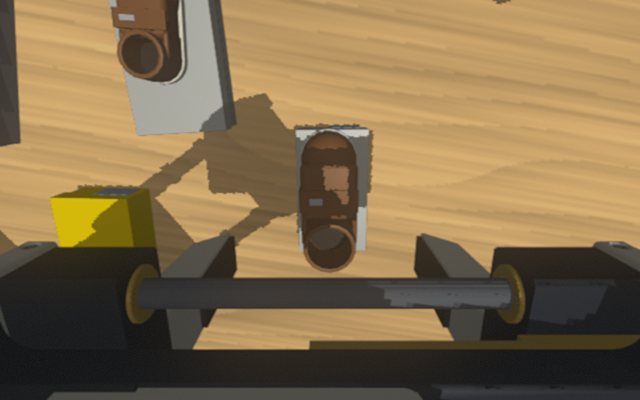

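w1 shows shoe1's toe at (324,147), its heel rim at (322,242), and box4's corners at (274,99), (365,95), (368,263), (288,268). w3 shows shoe3's toe at (328,130), its heel rim at (330,271), and box2's corners at about (297,136), (369,136), (366,250), (299,250).

```bash
cat >> h.py <<'E'
def shoe(n,toe,heel,sides,L,H,hi,base=50):
    ci=pickle.load(open(f"pics/{n}.pkl","rb")); t=onplane(ci,toe,base+.3*hi)[0]; h=onplane(ci,heel,base+H)[0]
    v=t-h; print(n,'toe',t.round(),'heel',h.round(),'len',np.linalg.norm(v).round(1),L,'mid',((t+h)/2).round(1),'yaw',np.arctan2(v[1],v[0]).round(3),'instep mid',onplane(ci,np.mean(sides,0),base+hi)[0].round(1), 'w',np.linalg.norm(np.diff(onplane(ci,sides,base+hi),axis=0)).round(1))
def box(n,px,L,W,z=50):
    ci=pickle.load(open(f"pics/{n}.pkl","rb"))
    print('box',n,*[np.round(v,3) for v in fit(onplane(ci,px,z),[(L/2,W/2),(L/2,-W/2),(-L/2,-W/2),(-L/2,W/2)])])
E
python3 - <<'E'
from h import *
shoe('w1',(324,147),(322,242),[(302,195),(345,195)],90,44,38)
shoe('w3',(328,130),(330,271),[(301,195),(357,195)],130,54,42)
box('w1',[(274,99),(365,95),(368,263),(288,268)],180,88)
box('w3',[(297,136),(369,136),(366,250),(299,250)],130,72)
E
```

```text
w1 toe [ 639. -196.] heel [ 556. -208.] len 84.0 90 mid [ 597.5 -202.1] yaw 0.144 instep mid [ 599.5 -202.3] w 39.3
w3 toe [ 536. -364.] heel [ 413. -386.] len 124.5 130 mid [ 474.6 -375. ] yaw 0.182 instep mid [ 481.9 -373.7] w 50.4
box w1 [ 5.96588e+02 -2.03111e+02  2.15000e-01] [0.6 1.1 1.5 0.3 2.  0.5 0.2 0.2]
box w3 [ 4.69564e+02 -3.80140e+02  1.68000e-01] [3.8 1.3 4.  0.3 4.  0.3 3.9 0.7]
```

```bash
python3 -m creep '-.0015 0 -.022 0 0 0 100;-.0015 0 -.022 0 0 0 100;-.0015 0 -.022 0 0 0 100;-.0015 0 -.022 0 0 -.01 100;-.0015 0 -.022 0 0 0 100;-.0015 0 -.022 0 0 0 100;-.0015 0 -.022 0 0 0 100;-.002 -.001 -.0155 0 0 0 100'
python3 -m creep '0 0 0 0 0 0 100;0 0 0 0 0 0 0;0 0 0 0 0 0 0;0 0 0 0 0 0 0;0 0 0 0 0 0 0;0 0 0 0 0 0 0;0 0 0 0 0 0 0;0 0 0 0 0 0 0'
python3 -m creep '0 0 0 0 0 0 0;0 0 .01 0 0 0 0;0 0 .015 0 0 0 0;0 0 .02 0 0 0 0;0 0 .02 0 0 0 0;0 0 .02 0 0 0 0;0 0 .02 0 0 0 0;0 0 0 0 0 0 0'
```

```text
time: 3.08
tool_pos: [596.6, -202.0, 120.9]
tcp_rot: [-3.141, 0.002, 0.155]
contact_force: [-0.1, 1.0, -0.2]
grip_width: 91.8
finger_force: 0.0
time: 3.75
tool_pos: [598.2, -200.8, 123.1]
tcp_rot: [3.141, -0.0, 0.157]
contact_force: [0.4, -0.5, -0.7]
grip_width: 50.1
finger_force: 0.0
time: 4.42
tool_pos: [599.6, -201.5, 233.0]
tcp_rot: [3.137, -0.007, 0.157]
contact_force: [0.7, 0.9, 1.0]
grip_width: 39.8
finger_force: 54.5
```

```bash
python3 -m creep '-.0015 .015 0 0 0 -.008 0;-.0015 .026 0 0 0 -.016 0;-.0015 .026 0 0 0 -.016 0;-.0015 .026 0 0 0 -.016 0;-.0015 .026 0 0 0 -.016 0;-.0015 .026 0 0 0 -.016 0;-.0015 .026 0 0 0 -.016 0;-.0015 .026 0 0 0 -.016 0'
python3 -m creep '-.0015 .026 0 0 0 -.016 0;-.0015 .026 0 0 0 -.016 0;-.0015 .026 0 0 0 -.016 0;-.0015 .026 0 0 0 -.016 0;-.0015 .026 0 0 0 -.016 0;-.0015 .026 0 0 0 -.016 0;-.0015 .026 0 0 0 -.016 0;0 .026 0 0 0 -.016 0'
python3 -m creep '0 .012 0 0 0 -.012 0;0 0 0 0 0 0 0;0 0 0 0 0 0 0;0 0 -.02 0 0 0 0;0 0 -.025 0 0 0 0;0 0 -.025 0 0 0 0;0 0 -.02 0 0 0 0;0 0 0 0 0 0 0'
python3 -c "
from h import *;snap('p1')
ci=viewer.camera_info('side');a=viewer.capture('side')[:,:,::-1];b=a[150:350,170:370];w=cv2.imread('pics/p1.png')[60:300,180:480]
cv2.imwrite('pics/p1c.png',np.hstack([cv2.resize(b,(400,400)),cv2.resize(w,(400,400))]))"
```

```text
time: 5.08
tool_pos: [585.5, -2.6, 227.3]
tcp_rot: [-3.142, 0.001, 0.036]
contact_force: [1.3, -0.4, -0.7]
grip_width: 39.9
finger_force: 54.5
time: 5.75
tool_pos: [574.9, 205.4, 227.2]
tcp_rot: [3.141, 0.001, -0.092]
contact_force: [1.1, 0.0, -0.4]
grip_width: 40.2
finger_force: 54.5
time: 6.42
tool_pos: [573.4, 214.1, 133.2]
tcp_rot: [3.138, 0.008, -0.104]
contact_force: [-1.8, -0.3, -0.9]
grip_width: 40.0
finger_force: 54.5
p1 6.4167 [573.4 214.1 133.2] [ 3.138  0.008 -0.104] 40.04075313275716 54.451901614665985 [-1.8 -0.3 -0.9]
```

View pics/p1c.png

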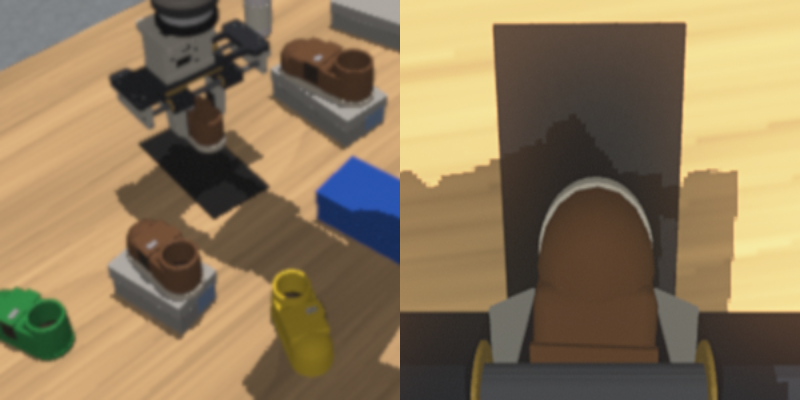

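The crop shows shoe1 hanging level in the fingers, centred over the mat. I'll lower it and feel for contact.

```bash
python3 -m creep '0 0 -.015 0 0 0 0;0 0 -.015 0 0 0 0;0 0 -.013 0 0 0 0;0 0 0 0 0 0 0;0 0 0 0 0 0 0'
python3 -m creep '0 0 -.003 0 0 0 0;0 0 -.003 0 0 0 0;0 0 0 0 0 0 0;0 0 0 0 0 0 0'
python3 -m creep '0 0 -.003 0 0 0 0;0 0 0 0 0 0 0;0 0 0 0 0 0 0'
python3 -m creep '0 0 -.002 0 0 0 0;0 0 0 0 0 0 0;0 0 0 0 0 0 0'
python3 -m creep '0 0 -.002 0 0 0 0;0 0 0 0 0 0 0;0 0 0 0 0 0 0'
```

```text
time: 6.93
tool_pos: [576.2, 215.9, 96.0]
tcp_rot: [-3.141, -0.001, -0.104]
contact_force: [0.4, 0.1, -0.1]
grip_width: 40.0
finger_force: 54.5
time: 7.27
tool_pos: [575.7, 216.2, 89.2]
tcp_rot: [-3.141, -0.001, -0.103]
contact_force: [-0.7, 0.8, -0.7]
grip_width: 40.1
finger_force: 54.5
time: 7.52
tool_pos: [575.5, 216.1, 85.6]
tcp_rot: [3.141, 0.0, -0.103]
contact_force: [-0.4, 0.5, -0.9]
grip_width: 40.2
finger_force: 54.5
time: 7.77
tool_pos: [575.5, 216.1, 83.6]
tcp_rot: [3.141, 0.0, -0.103]
contact_force: [0.6, 0.7, -1.2]
grip_width: 39.8
finger_force: 54.5
time: 8.02
tool_pos: [575.5, 216.1, 81.6]
tcp_rot: [3.141, 0.0, -0.103]
contact_force: [-0.2, 0.3, -0.4]
grip_width: 39.5
finger_force: 54.5
```

```bash
for i in 1 2; do python3 -m creep '0 0 -.0015 0 0 0 0;0 0 0 0 0 0 0;0 0 0 0 0 0 0' | grep -E 'pos|contact'; done
python3 -m creep '0 0 -.0015 0 0 0 0;0 0 0 0 0 0 0;0 0 0 0 0 0 0'
```

```text
tool_pos: [575.5, 216.1, 80.1]
contact_force: [-0.1, 0.7, -0.2]
tool_pos: [575.5, 216.1, 78.6]
contact_force: [0.6, -0.1, 0.2]
time: 8.77
tool_pos: [575.5, 216.1, 77.2]
tcp_rot: [3.141, 0.0, -0.103]
contact_force: [0.3, 0.2, -1.2]
grip_width: 39.9
finger_force: 54.5
```

```bash
python3 -m creep '0 0 -.0015 0 0 0 0;0 0 0 0 0 0 0;0 0 0 0 0 0 0'| grep -E 'pos|contact'
python3 -m creep '0 0 -.001 0 0 0 0;0 0 0 0 0 0 0;0 0 0 0 0 0 0'
```

```text
tool_pos: [575.6, 216.2, 77.0]
contact_force: [-3.9, -0.7, 8.6]
time: 9.27
tool_pos: [575.6, 216.2, 77.0]
tcp_rot: [-3.142, -0.001, -0.103]
contact_force: [-6.3, -1.0, 15.2]
grip_width: 40.1
finger_force: 55.0
```

```bash
python3 -m creep '0 0 .001 0 0 0 100;0 0 0 0 0 0 100;0 0 0 0 0 0 100;0 0 0 0 0 0 100;0 0 0 0 0 0 100;0 0 0 0 0 0 100;0 0 .01 0 0 0 100;0 0 .02 0 0 0 100'
python3 -m creep '0 0 .03 0 0 0 100;0 0 .03 0 0 0 100;0 0 .03 0 0 0 100;0 0 .03 0 0 0 100;0 0 .03 0 0 0 100;0 0 .03 0 0 0 100;-.0035 -.0255 0 0 0 .006 100;-.0035 -.0255 0 0 0 .006 100'
python3 -m creep '-.0035 -.0255 0 0 0 .006 100;-.0035 -.0255 0 0 0 .006 100;-.0035 -.0255 0 0 0 .006 100;-.0035 -.0255 0 0 0 .006 100;-.0035 -.0255 0 0 0 .006 100;-.0035 -.0255 0 0 0 .006 100;0 0 0 0 0 0 100;0 0 0 0 0 0 100'
python3 -c "
from h import *;snap('w4')
a=viewer.capture('scene')[:,:,::-1];cv2.imwrite('pics/s1.png',np.hstack([cv2.imread('pics/w4.png')[:330],np.zeros((330,10,3),np.uint8)])); cv2.imwrite('pics/w4c.png',np.vstack([cv2.imread('pics/w4.png')[:340],cv2.resize(a[130:250,340:500],(320,240)).repeat(1,1) if 0 else np.pad(cv2.resize(a[130:250,340:500],(320,240)),((0,0),(0,320),(0,0)))]))"
```

```text
time: 9.93
tool_pos: [574.2, 215.7, 104.0]
tcp_rot: [3.14, 0.005, -0.103]
contact_force: [-1.0, 0.6, 0.0]
grip_width: 88.2
finger_force: 0.0
time: 10.6
tool_pos: [569.0, 165.7, 288.9]
tcp_rot: [-3.14, -0.005, -0.088]
contact_force: [0.6, -0.3, -0.1]
grip_width: 91.6
finger_force: 0.0
time: 11.27
tool_pos: [547.5, 11.1, 286.4]
tcp_rot: [-3.141, -0.001, -0.058]
contact_force: [0.6, 0.6, -0.1]
grip_width: 92.0
finger_force: 0.0
w4 11.2667 [547.5  11.1 286.4] [-3.141e+00 -1.000e-03 -5.800e-02] 92.00763657436075 0.0 [ 0.6  0.6 -0.1]
```

View pics/w4c.png

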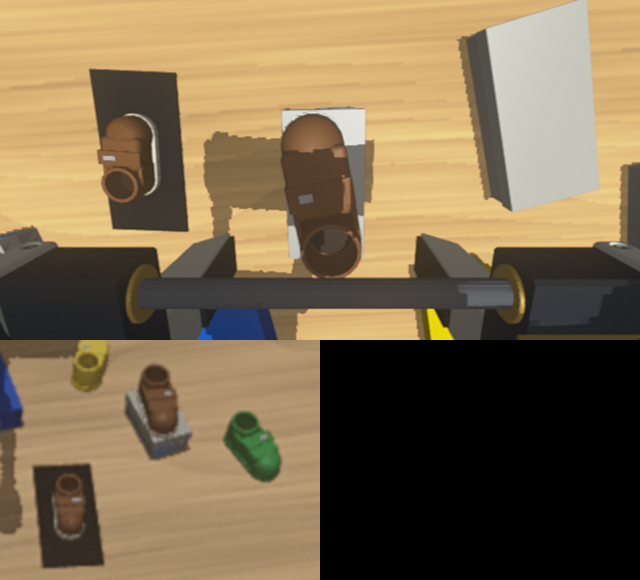

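w4 shows shoe1 upright on the mat. Shoe4's toe is at (310,113), its heel rim at (333,278) and its instep sides at (287,185) and (350,182). Box3's corners are at (282,110), (365,110), (361,257), (290,258).

Run:
```python
from h import *
shoe('w4',(310,113),(333,278),[(287,185),(350,182)],150,59,45)
box('w4',[(282,110),(365,110),(361,257),(290,258)],155,80)
```

```text
w4 toe [610.  20.] heel [468.   8.] len 143.1 150 mid [538.9  13.8] yaw 0.088 instep mid [551.9  15.5] w 54.6
box w4 [ 5.35082e+02  1.13160e+01 -4.60000e-02] [0.5 0.8 1.3 1.  1.2 1.8 0.7 2.1]
```

```bash
python3 -m creep '-.001 .0005 -.02 0 0 .02 100;-.001 .0005 -.02 0 0 .02 100;-.001 .0005 -.02 0 0 .02 100;-.001 .0005 -.02 0 0 .02 100;-.001 .0005 -.02 0 0 .02 100;-.001 .0005 -.02 0 0 .02 100;-.001 0 -.02 0 0 .02 100;-.001 0 -.021 0 0 .01 100'
python3 -m creep '0 0 0 0 0 0 100;0 0 0 0 0 0 0;0 0 0 0 0 0 0;0 0 0 0 0 0 0;0 0 0 0 0 0 0;0 0 0 0 0 0 0;0 0 0 0 0 0 0;0 0 0 0 0 0 0'
python3 -m creep '0 0 0 0 0 0 0;0 0 0 0 0 0 0;0 0 .01 0 0 0 0;0 0 .015 0 0 0 0;0 0 .02 0 0 0 0;0 0 .02 0 0 0 0;0 0 .02 0 0 0 0;0 0 0 0 0 0 0'
python3 -c "from h import *;o=readout.get_obs();print(o['moment'],o['tool_pos'])"
```

```text
time: 12.03
tool_pos: [539.8, 16.6, 124.1]
tcp_rot: [-3.142, -0.001, 0.098]
contact_force: [0.6, -0.6, -0.8]
grip_width: 91.9
finger_force: 0.0
time: 12.7
tool_pos: [539.9, 15.1, 125.5]
tcp_rot: [3.141, -0.001, 0.095]
contact_force: [-1.0, 1.5, 5.0]
grip_width: 58.2
finger_force: 29.8
time: 13.37
tool_pos: [541.2, 15.0, 213.9]
tcp_rot: [3.14, -0.007, 0.095]
contact_force: [0.4, -0.5, -1.0]
grip_width: 58.1
finger_force: 29.8
[ 0.02127173 -0.0374347   0.0263713 ] [541.17657668  14.95108707 213.88369418]
```

```bash
python3 -m creep '.0065 -.024 0 0 0 .014 0;.0065 -.024 0 0 0 .014 0;.0065 -.024 0 0 0 .014 0;.0065 -.024 0 0 0 .014 0;.0065 -.024 0 0 0 .014 0;.0065 -.024 0 0 0 .014 0;.0065 -.024 0 0 0 .014 0;.0065 -.024 0 0 0 .014 0'
python3 -m creep '.0065 -.024 0 0 0 .014 0;0 0 0 0 0 0 0;0 0 -.02 0 0 0 0;0 0 -.025 0 0 0 0;0 0 -.02 0 0 0 0;0 0 0 0 0 0 0;0 0 0 0 0 0 0;0 0 0 0 0 0 0'
python3 -c "from h import *;snap('p4');cv2.imwrite('pics/p4c.png',cv2.imread('pics/p4.png')[:340])"
```

```text
time: 14.03
tool_pos: [591.3, -178.0, 208.8]
tcp_rot: [-3.141, 0.001, 0.207]
contact_force: [0.2, 0.3, -1.4]
grip_width: 58.1
finger_force: 29.8
time: 14.7
tool_pos: [598.5, -200.8, 145.7]
tcp_rot: [3.141, -0.001, 0.221]
contact_force: [0.7, -0.8, -0.5]
grip_width: 58.3
finger_force: 29.8
p4 14.7 [ 598.5 -200.8  145.7] [ 3.141e+00 -1.000e-03  2.210e-01] 58.30814299504894 29.774668514728546 [ 0.7 -0.8 -0.5]
```

View pics/p4c.png

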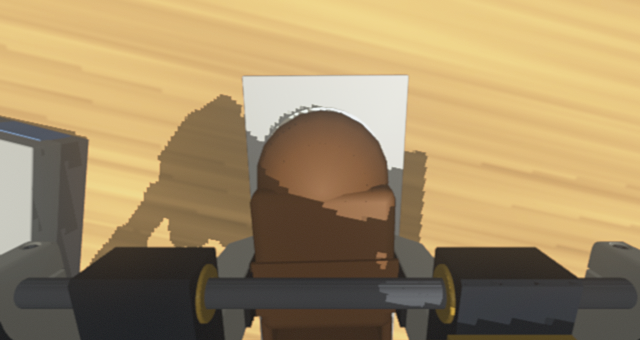

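The p4 crop shows box4's far corners at (244,76) and (408,76), and shoe4's toe at (322,108), close to centred. A check of the offsets in the tool frame:

Run:
```python
from h import *
ci=pickle.load(open('pics/p4.pkl','rb'))
c=onplane(ci,[(244,76),(408,76)],50); t=onplane(ci,(322,108),70.5+13)[0]
d=c[0]-c[1]; yaw=np.arctan2(-d[0],d[1]); u=np.array([np.cos(yaw),np.sin(yaw)])
print(c,np.linalg.norm(d),yaw,'box',c.mean(0)-90*u,'shoe',t-75*u)
```

```text
[[ 673.74660214 -141.31411583]
 [ 692.61556326 -225.16286194]] 85.94562186577318 0.2213484201148857 box [ 595.37687597 -202.99756985] shoe [ 594.78285099 -201.2086363 ]
```

```bash
python3 -m creep '0 -.001 -.008 0 0 0 0;0 0 -.007 0 0 0 0;0 0 -.003 0 0 0 0;0 0 0 0 0 0 0;0 0 0 0 0 0 0' | grep -E 'pos|contact'
python3 -m creep '0 0 -.0015 0 0 0 0;0 0 0 0 0 0 0;0 0 0 0 0 0 0'| grep -E 'pos|contact'
python3 -m creep '0 0 -.001 0 0 0 0;0 0 0 0 0 0 0;0 0 0 0 0 0 0'
```

```text
tool_pos: [598.0, -201.8, 126.6]
contact_force: [0.1, 0.2, -0.6]
tool_pos: [598.2, -201.9, 125.6]
contact_force: [-0.1, 0.0, 0.4]
time: 15.67
tool_pos: [598.3, -201.9, 125.5]
tcp_rot: [3.141, -0.001, 0.221]
contact_force: [-2.8, 1.2, 7.0]
grip_width: 58.1
finger_force: 29.8
```

```bash
python3 -m creep '0 0 .0005 0 0 0 100;0 0 0 0 0 0 100;0 0 0 0 0 0 100;0 0 0 0 0 0 100;0 0 0 0 0 0 100;0 0 .015 0 0 0 100;0 0 .03 0 0 0 100;0 0 .04 0 0 0 100'
python3 -m creep '-.0154 -.0216 0 0 0 -.005 100;-.0154 -.0216 0 0 0 -.005 100;-.0154 -.0216 0 0 0 -.005 100;-.0154 -.0216 0 0 0 -.005 100;-.0154 -.0216 0 0 0 -.005 100;-.0154 -.0216 0 0 0 -.005 100;-.0154 -.0216 0 0 0 -.005 100;-.0154 -.0216 0 0 0 -.005 100'
python3 -m creep '0 0 0 0 0 0 100;0 0 -.025 0 0 0 100;0 0 -.025 0 0 0 100;0 0 -.02 0 0 0 100;0 0 -.015 0 0 0 100;0 0 0 0 0 0 100;0 0 0 0 0 0 100'
```

```text
time: 16.33
tool_pos: [596.6, -201.2, 207.3]
tcp_rot: [-3.137, 0.006, 0.221]
contact_force: [1.0, -1.3, 0.0]
grip_width: 91.4
finger_force: 0.0
time: 17.0
tool_pos: [474.0, -375.6, 209.6]
tcp_rot: [-3.142, 0.0, 0.181]
contact_force: [0.6, 0.3, -0.3]
grip_width: 91.6
finger_force: 0.0
time: 17.58
tool_pos: [474.9, -374.2, 124.2]
tcp_rot: [-3.14, 0.001, 0.181]
contact_force: [-0.3, -0.4, -0.6]
grip_width: 91.8
finger_force: 0.0
```

```bash
python3 -m creep '0 0 0 0 0 0 0;0 0 0 0 0 0 0;0 0 0 0 0 0 0;0 0 0 0 0 0 0;0 0 0 0 0 0 0;0 0 0 0 0 0 0;0 0 0 0 0 0 0;0 0 0 0 0 0 0'
python3 -m creep '0 0 0 0 0 0 0;0 0 0 0 0 0 0;0 0 .01 0 0 0 0;0 0 .02 0 0 0 0;0 0 .02 0 0 0 0;0 0 .02 0 0 0 0;0 0 .02 0 0 0 0;0 0 0 0 0 0 0'
python3 -m creep '.004 .0257 0 0 0 -.015 0;.004 .0257 0 0 0 -.015 0;.004 .0257 0 0 0 -.015 0;.004 .0257 0 0 0 -.015 0;.004 .0257 0 0 0 -.015 0;.004 .0257 0 0 0 -.015 0;.004 .0257 0 0 0 -.015 0;.004 .0257 0 0 0 -.015 0'
python3 -m creep '.004 .0257 0 0 0 -.015 0;.004 .0257 0 0 0 -.015 0;.004 .0257 0 0 0 -.015 0;.004 .0257 0 0 0 -.015 0;.004 .0257 0 0 0 -.015 0;.004 .0257 0 0 0 -.015 0;.004 .0257 0 0 0 -.015 0;0 0 0 0 0 0 0'
python3 -m creep '0 0 -.02 0 0 0 0;0 0 -.025 0 0 0 0;0 0 -.025 0 0 0 0;0 0 0 0 0 0 0;0 0 0 0 0 0 0;0 0 0 0 0 0 0'
python3 -c "from h import *;snap('p3');cv2.imwrite('pics/p3c.png',cv2.imread('pics/p3.png')[:340])"
```

```text
time: 18.25
tool_pos: [474.9, -374.7, 125.0]
tcp_rot: [3.141, -0.0, 0.181]
contact_force: [-0.5, 0.8, 2.0]
grip_width: 52.1
finger_force: 30.0
time: 18.92
tool_pos: [476.1, -375.9, 219.5]
tcp_rot: [3.135, -0.004, 0.181]
contact_force: [0.5, -0.8, -0.3]
grip_width: 51.9
finger_force: 30.0
time: 19.58
tool_pos: [506.6, -167.7, 214.1]
tcp_rot: [-3.141, 0.001, 0.06]
contact_force: [0.9, -1.0, -1.0]
grip_width: 51.8
finger_force: 30.0
time: 20.25
tool_pos: [534.8, 14.7, 214.1]
tcp_rot: [-3.14, 0.001, -0.042]
contact_force: [0.0, 0.0, -0.9]
grip_width: 52.0
finger_force: 30.0
time: 20.75
tool_pos: [535.4, 10.5, 145.6]
tcp_rot: [3.141, -0.001, -0.044]
contact_force: [0.2, -0.2, -0.7]
grip_width: 51.9
finger_force: 30.0
p3 20.75 [535.4  10.5 145.6] [ 3.141e+00 -1.000e-03 -4.400e-02] 51.85434981560257 29.999365210533142 [ 0.2 -0.2 -0.7]
```

View pics/p3c.png

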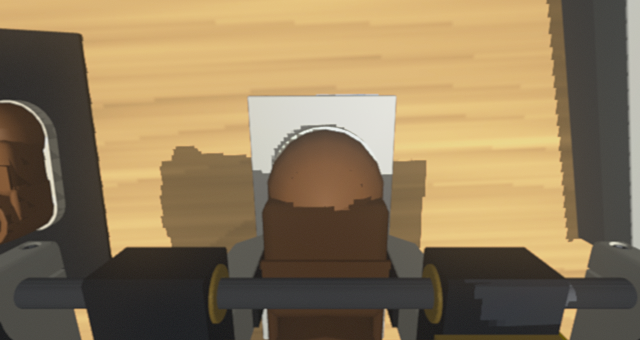

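The p3 crop shows box3's far corners at (249,96) and (396,96), and shoe3's toe at (326,128).

```bash
cat >> h.py <<'E'
def place(n,c,t,Lb,Ls,lift,zb=50):
    ci=pickle.load(open(f'pics/{n}.pkl','rb')); c=onplane(ci,c,zb); t=onplane(ci,t,zb+lift+13)[0]
    d=c[0]-c[1]; yaw=np.arctan2(-d[0],d[1]); u=np.array([np.cos(yaw),np.sin(yaw)])
    print('w',np.linalg.norm(d).round(1),'yaw',yaw.round(3),'box',(c.mean(0)-Lb/2*u).round(1),'shoe',(t-Ls/2*u).round(1))
E
python3 -c "
from h import *
place('p3',[(249,96),(396,96)],(326,128),155,130,20.5)"
```

```text
w 78.3 yaw -0.044 box [534.6  10.8] shoe [533.2   9.1]
```

```bash
python3 -m creep '.001 .001 -.008 0 0 0 0;0 0 -.007 0 0 0 0;0 0 -.0035 0 0 0 0;0 0 0 0 0 0 0;0 0 0 0 0 0 0' | grep -E 'pos|contact'
python3 -m creep '0 0 -.0015 0 0 0 0;0 0 0 0 0 0 0;0 0 0 0 0 0 0'| grep -E 'pos|contact'
python3 -m creep '0 0 -.001 0 0 0 0;0 0 0 0 0 0 0;0 0 0 0 0 0 0'
```

```text
tool_pos: [535.7, 11.9, 126.0]
contact_force: [-0.6, -0.7, -1.5]
tool_pos: [536.1, 11.8, 125.0]
contact_force: [-0.0, -0.1, 0.7]
time: 21.72
tool_pos: [536.1, 11.8, 125.0]
tcp_rot: [3.141, -0.001, -0.044]
contact_force: [-3.0, 0.2, 8.8]
grip_width: 51.9
finger_force: 30.0
```

```bash
python3 -m creep '0 0 .0005 0 0 0 100;0 0 0 0 0 0 100;0 0 0 0 0 0 100;0 0 0 0 0 0 100;0 0 0 0 0 0 100;0 0 0 0 0 0 100;0 0 .015 0 0 0 100;0 0 .03 0 0 0 100'
python3 -m creep '0 0 .03 0 0 0 100;0 0 .03 0 0 0 100;0 0 .03 0 0 0 100;0 0 .03 0 0 0 100;-.006 .026 0 0 0 .0115 100;-.006 .026 0 0 0 .0115 100;-.006 .026 0 0 0 .0115 100;-.006 .026 0 0 0 .0115 100'
python3 -m creep '-.006 .026 0 0 0 .0115 100;-.006 .026 0 0 0 .0115 100;-.006 .026 0 0 0 .0115 100;-.006 .026 0 0 0 .0115 100;-.006 .026 0 0 0 .0115 100;-.006 .026 0 0 0 .0115 100;-.006 .026 0 0 0 .0115 100;-.006 .026 0 0 0 .0115 100'
python3 -m creep '-.006 .026 0 0 0 .0115 100;-.006 .026 0 0 0 .0115 100;0 0 0 0 0 0 100;0 0 0 0 0 0 100;0 0 0 0 0 0 100'
python3 -c "from h import *;snap('w2')"
```

```text
time: 22.38
tool_pos: [533.9, 12.0, 166.6]
tcp_rot: [-3.141, 0.008, -0.044]
contact_force: [-0.5, -0.7, -1.0]
grip_width: 91.7
finger_force: 0.0
time: 23.05
tool_pos: [511.4, 116.7, 289.4]
tcp_rot: [3.142, -0.0, 0.002]
contact_force: [0.2, -1.2, 0.4]
grip_width: 92.0
finger_force: 0.0
time: 23.72
tool_pos: [463.3, 325.1, 289.1]
tcp_rot: [3.141, 0.0, 0.094]
contact_force: [0.9, 0.2, -0.5]
grip_width: 91.9
finger_force: 0.0
time: 24.13
tool_pos: [451.8, 375.5, 288.9]
tcp_rot: [3.141, 0.0, 0.117]
contact_force: [-0.1, 0.3, -0.5]
grip_width: 92.0
finger_force: 0.0
w2 24.1333 [451.8 375.5 288.9] [3.141 0.    0.117] 91.95810472405286 0.0 [-0.1  0.3 -0.5]
```

View pics/w2.png

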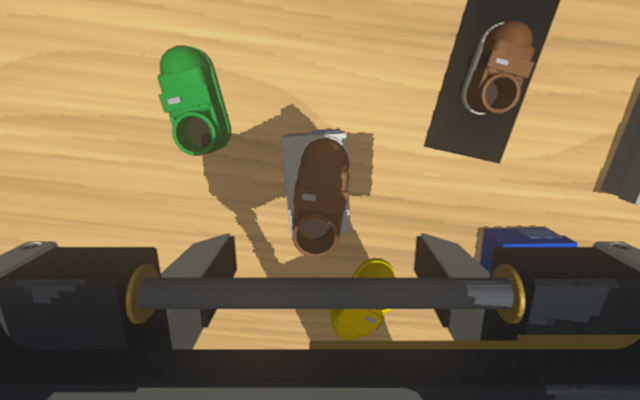

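w2 shows shoe2's toe at (326,138), its heel rim at (315,256) and its instep sides at (299,185) and (349,185). Box1's front edge runs from (284,136) to (346,131). Shoe1 on the mat is upright, slightly turned, with its toe at (517,22) and heel rim at (497,115).

Run:
```python
from h import *
shoe('w2',(326,138),(315,256),[(299,185),(349,185)],110,49,40)
box('w2',[(284,138),(346,136),(350,234),(289,234)],105,64)
place('w2',[(284,138),(346,136)],(326,138),105,110,0)
shoe('w2',(517,22),(497,115),[(482,70),(528,68)],90,44,38,base=4)
ci=pickle.load(open('pics/w2.pkl','rb'));print('yellow toe/top',onplane(ci,(378,260),35))
a=cv2.imread('pics/w2.png')[110:270,260:380];cv2.imwrite('pics/w2z.png',cv2.resize(a,None,fx=3.6,fy=3.6,interpolation=cv2.INTER_CUBIC))
```

```text
w2 toe [491. 378.] heel [387. 376.] len 103.6 110 mid [438.7 377. ] yaw 0.019 instep mid [452.4 375.4] w 44.5
box w2 [4.38551e+02 3.80639e+02 1.50000e-01] [1.3 1.8 2.  1.9 0.7 0.4 2.8 0.3]
w 60.2 yaw 0.149 box [436.9 380.7] shoe [436.2 369.8]
w2 toe [619. 205.] heel [530. 217.] len 89.8 90 mid [574.3 211.1] yaw -0.14 instep mid [571.9 218. ] w 43.1
yellow toe/top [[358.29172354 302.96441498]]
```

View pics/w2z.png

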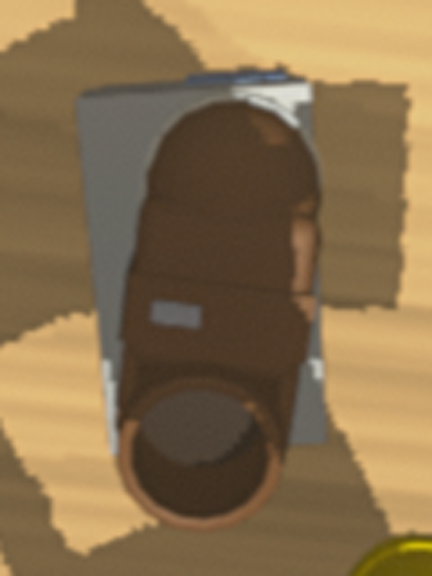

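Zoomed, box1's top corners are at (281,137), (347,134), (351,233), (292,236), which agrees with the fit: about (440,380.5) and yaw 0.14. I'll grasp shoe2 at (440,377), yaw 0.02.

```bash
python3 -m creep '-.0015 0 -.021 0 0 -.0125 100;-.0015 0 -.021 0 0 -.0125 100;-.0015 0 -.021 0 0 -.0125 100;-.0015 0 -.021 0 0 -.0125 100;-.0015 0 -.021 0 0 -.0125 100;-.0015 0 -.02 0 0 -.0125 100;-.0015 .001 -.02 0 0 -.0125 100;-.0015 .001 -.02 0 0 -.0125 100'
python3 -m creep '0 0 0 0 0 0 100;0 0 0 0 0 0 100;0 0 0 0 0 0 0;0 0 0 0 0 0 0;0 0 0 0 0 0 0;0 0 0 0 0 0 0;0 0 0 0 0 0 0;0 0 0 0 0 0 0'
python3 -m creep '0 0 0 0 0 0 0;0 0 0 0 0 0 0;0 0 0 0 0 0 0;0 0 0 0 0 0 0'
```

```text
time: 24.85
tool_pos: [440.4, 376.6, 123.6]
tcp_rot: [3.141, -0.0, 0.014]
contact_force: [0.4, -0.4, -0.4]
grip_width: 91.8
finger_force: 0.0
time: 25.52
tool_pos: [440.0, 377.9, 124.7]
tcp_rot: [-3.141, -0.001, 0.017]
contact_force: [0.5, -0.1, -0.1]
grip_width: 56.3
finger_force: 0.0
time: 25.85
tool_pos: [439.9, 377.9, 124.4]
tcp_rot: [-3.142, -0.0, 0.017]
contact_force: [-0.5, -0.7, 2.2]
grip_width: 45.7
finger_force: 29.7
```

```bash
python3 -m creep '0 0 .01 0 0 0 0;0 0 .02 0 0 0 0;0 0 .025 0 0 0 0;0 0 .02 0 0 0 0;0 0 .02 0 0 0 0;0 0 0 0 0 0 0;.00125 -.0135 0 0 0 .003 0;.00125 -.027 0 0 0 .006 0'
python3 -m creep '.00125 -.027 0 0 0 .006 0;.00125 -.027 0 0 0 .006 0;.00125 -.027 0 0 0 .006 0;.00125 -.027 0 0 0 .006 0;.00125 -.027 0 0 0 .006 0;.00125 -.027 0 0 0 .006 0;.00125 -.027 0 0 0 .006 0;.00125 -.027 0 0 0 .006 0'
python3 -m creep '.00125 -.027 0 0 0 .006 0;.00125 -.027 0 0 0 .006 0;.00125 -.027 0 0 0 .006 0;.00125 -.027 0 0 0 .006 0;.00125 -.027 0 0 0 .006 0;.00125 -.027 0 0 0 .006 0;.00125 -.027 0 0 0 .006 0;.00125 -.027 0 0 0 .006 0'
python3 -m creep '.00125 -.027 0 0 0 .006 0;.00125 -.027 0 0 0 .006 0;.00125 -.027 0 0 0 .006 0;.00125 -.027 0 0 0 .006 0;.00125 -.027 0 0 0 .006 0;.00125 -.027 0 0 0 .006 0;.00125 -.027 0 0 0 .006 0;.00125 -.027 0 0 0 .006 0'
python3 -m creep '.00125 -.027 0 0 0 .006 0;.00125 -.027 0 0 0 .006 0;0 -.0135 0 0 0 0 0;0 0 0 0 0 0 0;0 0 0 0 0 0 0'
python3 -m creep '0 0 -.02 0 0 0 0;0 0 -.025 0 0 0 0;0 0 -.025 0 0 0 0;0 0 0 0 0 0 0;0 0 0 0 0 0 0;0 0 0 0 0 0 0'
python3 -c "from h import *;snap('p2');cv2.imwrite('pics/p2c.png',cv2.imread('pics/p2.png')[:340])"
```

```text
time: 26.52
tool_pos: [441.8, 338.0, 218.6]
tcp_rot: [-3.141, 0.0, 0.029]
contact_force: [0.3, -0.3, -1.0]
grip_width: 45.9
finger_force: 29.7
time: 27.18
tool_pos: [451.2, 119.4, 218.1]
tcp_rot: [3.141, 0.003, 0.074]
contact_force: [0.1, -1.2, -1.0]
grip_width: 46.1
finger_force: 29.7
time: 27.85
tool_pos: [461.0, -96.2, 218.1]
tcp_rot: [-3.141, 0.002, 0.122]
contact_force: [0.5, -0.2, -1.3]
grip_width: 45.7
finger_force: 29.7
time: 28.52
tool_pos: [471.0, -311.9, 217.8]
tcp_rot: [-3.14, 0.002, 0.17]
contact_force: [-0.2, -0.3, -1.2]
grip_width: 46.2
finger_force: 29.7
time: 28.93
tool_pos: [473.6, -378.3, 217.6]
tcp_rot: [-3.139, 0.002, 0.18]
contact_force: [-0.0, 0.5, -1.7]
grip_width: 46.2
finger_force: 29.7
time: 29.43
tool_pos: [475.3, -377.9, 150.4]
tcp_rot: [3.141, -0.001, 0.183]
contact_force: [0.0, -0.4, -1.3]
grip_width: 46.0
finger_force: 29.7
p2 29.4333 [ 475.3 -377.9  150.4] [ 3.141e+00 -1.000e-03  1.830e-01] 45.96947569610671 29.7353795170784 [ 0.  -0.4 -1.3]
```

View pics/p2c.png

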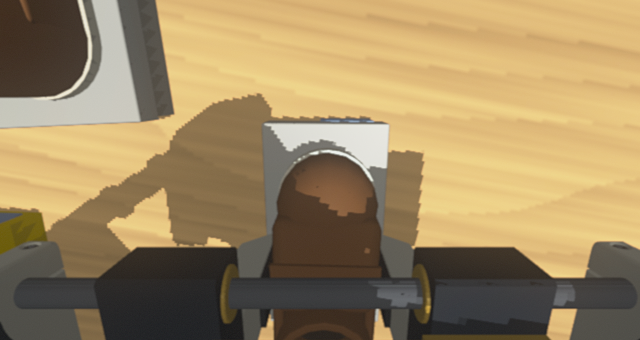

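The p2 crop shows box2's far corners at (263,124) and (389,124), and shoe2's toe at (327,152).

```bash
python3 -c "
from h import *
place('p2',[(263,124),(389,124)],(327,152),130,110,25.7)"
```

```text
w 70.4 yaw 0.183 box [ 472.1 -380. ] shoe [ 472.5 -380.3]
```

```bash
python3 -m creep '0 0 -.01 0 0 0 0;0 0 -.01 0 0 0 0;0 0 -.004 0 0 0 0;0 0 0 0 0 0 0;0 0 0 0 0 0 0' | grep -E 'pos|contact'
python3 -m creep '0 0 -.0015 0 0 0 0;0 0 0 0 0 0 0;0 0 0 0 0 0 0'| grep -E 'pos|contact'
python3 -m creep '0 0 -.0015 0 0 0 0;0 0 0 0 0 0 0;0 0 0 0 0 0 0'
```

```text
tool_pos: [474.7, -378.0, 124.8]
contact_force: [0.3, -0.3, -0.9]
tool_pos: [474.9, -378.2, 124.2]
contact_force: [-1.3, 0.3, 4.4]
time: 30.4
tool_pos: [474.9, -378.2, 124.2]
tcp_rot: [3.141, -0.0, 0.182]
contact_force: [-3.7, 3.2, 15.4]
grip_width: 46.0
finger_force: 29.8
```

```bash
python3 -m creep '0 0 .002 0 0 0 100;0 0 0 0 0 0 100;0 0 0 0 0 0 100;0 0 0 0 0 0 100;0 0 0 0 0 0 100;0 0 0 0 0 0 100;0 0 .015 0 0 0 100;0 0 .035 0 0 0 100'
python3 -m creep '0 0 .04 0 0 0 100;0 0 0 0 0 0 100;.00455 .027 0 0 0 -.013 100;.00455 .027 0 0 0 -.013 100;.00455 .027 0 0 0 -.013 100;.00455 .027 0 0 0 -.013 100;.00455 .027 0 0 0 -.013 100;.00455 .027 0 0 0 -.013 100'
python3 -m creep '.00455 .027 0 0 0 -.013 100;.00455 .027 0 0 0 -.013 100;.00455 .027 0 0 0 -.013 100;.00455 .027 0 0 0 -.013 100;.00455 .027 0 0 0 -.013 100;.00455 .027 0 0 0 -.013 100;.00455 .027 0 0 0 -.013 100;.00455 .027 0 0 0 -.013 100'
python3 -m creep '.00455 .027 0 0 0 -.013 100;.00455 .027 0 0 0 -.013 100;.00455 .027 0 0 0 -.013 100;.00455 .027 0 0 0 -.013 100;.00455 .027 0 0 0 -.013 100;.00455 .027 0 0 0 -.013 100;.00455 .027 0 0 0 -.013 100;.00455 .026 0 0 0 -.013 100'
python3 -m creep '0 0 0 0 0 0 100;0 0 0 0 0 0 100;0 0 0 0 0 0 100'
```

```text
time: 31.07
tool_pos: [473.1, -376.5, 170.0]
tcp_rot: [-3.133, 0.006, 0.182]
contact_force: [0.2, 0.1, -0.5]
grip_width: 90.7
finger_force: 0.0
time: 31.73
tool_pos: [502.2, -214.9, 214.1]
tcp_rot: [3.141, -0.0, 0.103]
contact_force: [0.0, 0.3, 0.8]
grip_width: 91.8
finger_force: 0.0
time: 32.4
tool_pos: [538.7, 1.2, 214.2]
tcp_rot: [3.141, -0.0, -0.001]
contact_force: [-0.6, 0.4, -0.2]
grip_width: 92.0
finger_force: 0.0
time: 33.07
tool_pos: [575.0, 216.4, 214.0]
tcp_rot: [3.142, -0.0, -0.105]
contact_force: [0.1, -1.0, -0.1]
grip_width: 91.9
finger_force: 0.0
time: 33.32
tool_pos: [574.8, 214.4, 213.9]
tcp_rot: [3.141, 0.001, -0.104]
contact_force: [0.3, 0.8, -0.4]
grip_width: 91.9
finger_force: 0.0
```

```bash
python3 -m creep '0 0 -.025 0 0 0 100;0 0 -.025 0 0 0 100;0 0 -.025 0 0 0 100;0 0 -.025 0 0 0 100;0 0 -.022 0 0 0 100;0 0 -.015 0 0 0 100;0 0 0 0 0 0 100;0 0 0 0 0 0 100'
python3 -m creep '0 0 0 0 0 0 0;0 0 0 0 0 0 0;0 0 0 0 0 0 0;0 0 0 0 0 0 0;0 0 0 0 0 0 0;0 0 0 0 0 0 0;0 0 0 0 0 0 0;0 0 0 0 0 0 0'
python3 -m creep '0 0 0 0 0 0 0;0 0 0 0 0 0 0;0 0 0 0 0 0 0;0 0 0 0 0 0 0'
python3 -m creep '0 0 .01 0 0 0 0;0 0 .02 0 0 0 0;0 0 .025 0 0 0 0;0 0 .025 0 0 0 0;0 0 .025 0 0 0 0;0 0 .025 0 0 0 0;0 0 .011 0 0 0 0;0 0 0 0 0 0 0'
```

```text
time: 33.98
tool_pos: [574.8, 213.6, 76.9]
tcp_rot: [3.141, 0.002, -0.106]
contact_force: [-0.0, -0.2, -0.1]
grip_width: 91.8
finger_force: 0.0
time: 34.65
tool_pos: [575.0, 214.9, 77.3]
tcp_rot: [3.142, -0.0, -0.104]
contact_force: [-0.0, 0.4, 0.0]
grip_width: 42.8
finger_force: 0.2
time: 34.98
tool_pos: [575.0, 214.9, 77.3]
tcp_rot: [-3.142, -0.0, -0.104]
contact_force: [0.3, 0.3, 1.9]
grip_width: 40.1
finger_force: 42.5
time: 35.65
tool_pos: [576.1, 215.1, 221.6]
tcp_rot: [-3.14, -0.006, -0.104]
contact_force: [0.1, -0.3, -1.0]
grip_width: 39.9
finger_force: 42.4
```

```bash
python3 -m creep '-.015 .0184 0 0 0 .027 0;-.015 .0184 0 0 0 .027 0;-.015 .0184 0 0 0 .027 0;-.015 .0184 0 0 0 .027 0;-.015 .0184 0 0 0 .027 0;-.015 .0184 0 0 0 .027 0;-.015 .0184 0 0 0 .027 0;-.015 .0184 0 0 0 .027 0'
python3 -m creep '-.015 .0184 0 0 0 .027 0;0 0 0 0 0 0 0;0 0 -.02 0 0 0 0;0 0 -.025 0 0 0 0;0 0 -.025 0 0 0 0;0 0 0 0 0 0 0;0 0 0 0 0 0 0;0 0 0 0 0 0 0'
python3 -c "from h import *;snap('p1b');cv2.imwrite('pics/p1bc.png',cv2.resize(cv2.imread('pics/p1b.png')[80:330,180:480],None,fx=2.4,fy=2.4))"
```

```text
time: 36.32
tool_pos: [453.5, 362.4, 216.3]
tcp_rot: [3.14, 0.003, 0.113]
contact_force: [-0.6, -0.2, -0.7]
grip_width: 39.5
finger_force: 42.4
time: 36.98
tool_pos: [440.5, 380.4, 148.8]
tcp_rot: [-3.142, -0.0, 0.138]
contact_force: [0.4, -1.1, 0.6]
grip_width: 40.0
finger_force: 42.4
p1b 36.9833 [440.5 380.4 148.8] [-3.142 -0.     0.138] 39.96990717131265 42.42460057139397 [ 0.4 -1.1  0.6]
```

View pics/p1bc.png

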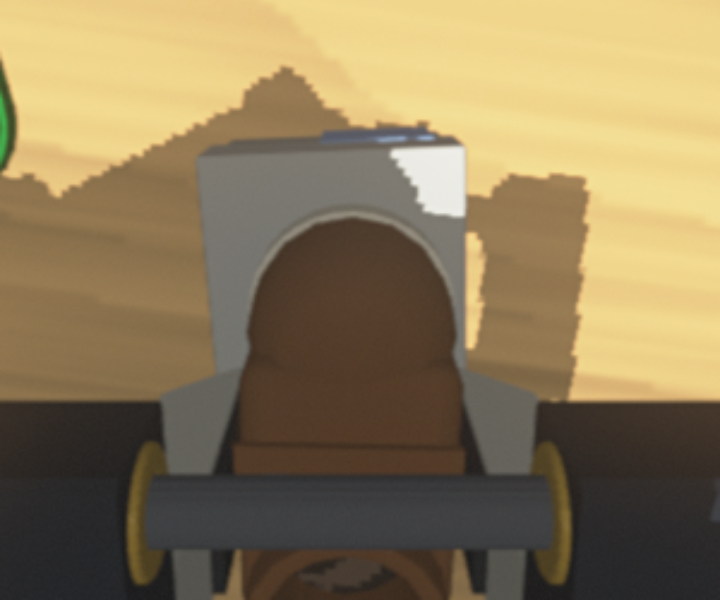

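The crop shows box1's far corners at (263.3,145.4) and (373.8,141.3) in full-image px, and shoe1's toe at (326.7,170.4).

```bash
python3 -c "
from h import *
place('p1b',[(263.3,145.4),(373.8,141.3)],(326.7,170.4),105,90,25.5)"
```

```text
w 62.2 yaw 0.176 box [438.9 381. ] shoe [439.6 376.9]
```

```bash
python3 -m creep '-.0005 .002 -.01 0 0 .022 0;0 0 -.01 0 0 0 0;0 0 -.003 0 0 0 0;0 0 0 0 0 0 0;0 0 0 0 0 0 0' | grep -E 'pos|contact'
python3 -m creep '0 0 -.0015 0 0 0 0;0 0 0 0 0 0 0;0 0 0 0 0 0 0'| grep -E 'pos|contact'
python3 -m creep '0 0 -.0015 0 0 0 0;0 0 0 0 0 0 0;0 0 0 0 0 0 0'
```

```text
tool_pos: [439.4, 382.4, 124.9]
contact_force: [-0.0, 0.8, -0.8]
tool_pos: [439.6, 382.5, 123.9]
contact_force: [-0.5, -0.4, -1.2]
time: 37.95
tool_pos: [439.7, 382.6, 123.3]
tcp_rot: [-3.141, -0.001, 0.161]
contact_force: [-1.1, -1.5, 5.5]
grip_width: 39.9
finger_force: 42.7
```

Contact at the expected height. I'll release, back off and take a final look.

```bash
python3 -m creep '0 0 .0005 0 0 0 100;0 0 0 0 0 0 100;0 0 0 0 0 0 100;0 0 0 0 0 0 100;0 0 0 0 0 0 100;0 0 0 0 0 0 100;0 0 .01 0 0 0 100;0 0 .02 0 0 0 100'
python3 -m creep '0 0 .03 0 0 0 100;0 0 .03 0 0 0 100;0 0 .03 0 0 0 100;0 0 .03 0 0 0 100;0 0 .02 0 0 0 100;0 0 0 0 0 0 100;0 0 0 0 0 0 100;0 0 0 0 0 0 100'
python3 -c "
from h import *;snap('f1')
a=viewer.capture('scene')[:,:,::-1]
cv2.imwrite('pics/final.png',np.vstack([cv2.resize(a[150:280,140:340],(600,390)),np.hstack([cv2.resize(a[120:240,340:500],(260,195)),cv2.resize(cv2.imread('pics/f1.png')[80:290,200:460],(340,195))])]))"
```

```text
time: 38.62
tool_pos: [438.4, 381.7, 151.2]
tcp_rot: [3.139, 0.005, 0.161]
contact_force: [-0.0, 0.8, -0.1]
grip_width: 88.5
finger_force: 0.0
time: 39.28
tool_pos: [439.1, 382.2, 292.2]
tcp_rot: [3.141, 0.001, 0.161]
contact_force: [0.5, 0.4, -1.4]
grip_width: 91.7
finger_force: 0.0
f1 39.2833 [439.1 382.2 292.2] [3.141e+00 1.000e-03 1.610e-01] 91.72151931104939 0.0 [ 0.5  0.4 -1.4]
```

View pics/final.png

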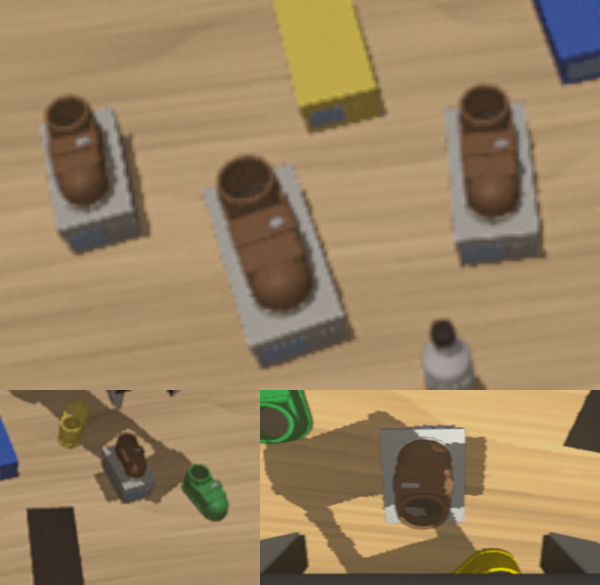

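The final picture shows all four shoes upright, centred and in line on their own boxes. The mat is empty and the spray bottle hasn't moved.

```bash
python3 -c "from plant import order;print(order.close_job())"
```

```text
the job is handed in; nothing more can be done
None
```

I handed the job in at about 39 s: in the final pictures all four shoes stand upright, centred and in line on the boxes of their own size, the mat is empty and the spray bottle is where it was; no verdict came back.

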